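# Switch the sorting gate and feed the attenuator

### The arm

A 7-joint arm with a two-finger parallel gripper is mounted at the origin on a cart in front of the work surface, level with it; the furniture and walls round the work are solid. World frame = base frame: x ahead of the robot, y to its left, z up, the work surface at z = 0. Lengths are in m, angles in rad, forces in N, time in s.
With the tool pointing down it reaches from about 0.425 to 0.95 m from the base axis. Payload 4.7 kg.
Tool frame: the origin (TCP) lies between the finger pads; the fingertips stand 8 mm ahead of it and the grasp point (between the pads) lies 11 mm behind it (arm.finger_overhang is the distance from the TCP to the fingertips, in m); z points along the fingers, y is the direction in which the jaws open and shut (so a half turn about z gives the same grasp; the last joint's range is limited). The gripper opens to 87 mm and grips with 3 to 60 N. Pads are 19 mm wide; open, the fingers measure 117 mm over their backs; the gripper's body (75 mm by 190 mm) begins 51 mm behind the grasp point.
Start: joints at [1.149, 0.469, -0.049, 1.532, 0.024, 1.141, -0.082], TCP at [0.258, -0.624, 0.231] pointing down, gripper open.
Joint ranges: [-2.59, 2.59], [-0.33, 1.99], [-1.39, 1.29], [0.1, 2.45], [-1.04, 4.18], [0.21, 1.99], [-2.66, 2.66]. Speed limits (rad/s): [2.57, 2.57, 3.14, 3.14, 3.14, 3.14, 3.14].

### API

Orientations are given as a 3x3 rotation matrix whose columns are the frame's x, y, z axes.
In Python, from station import arm, capture gives the robot as it stands.
- The arm moves only by the tool send_rows, never from a script. Its argument "rows" is a list that holds one entry, the list of rows, each a list of 5 numbers: the finger opening in mm, from 0 to 87, then the shift along the tool's x, y, z in units of 40 mm (1.0 is 40 mm), then the turn about the tool's z in units of 6 degrees (1.0 is 6 degrees). A call has 1 to 12 rows; each row is the pose to reach, as a shift and turn from the pose commanded when the call began, along the tool's axes at that moment; what a row does not reach only later rows make up. A row lasts 1/10 s, in which the tool goes at most 50 mm and 8.59 degrees, less where a joint would pass 70% of its speed; a pose out of reach is approached as far as the arm can. A call with a gripper value outside its range is refused whole. The fingers move at their own pace and stop on an object; the grip force is fixed at half the most. Time passes only in rows, so rows that repeat a pose let the fingers close. It gives the time, the measured TCP pose, the force and the opening at its end, in the units of the state.
- arm.get_state(): the state, without advancing time (a new reading comes with each control period).
- capture(name): name is "scene" or "top"; returns a dict with "image" (480x640x3 uint8, red, green, blue), "z_map" (480x640 float32, m along the optical axis (not along the pixel's ray), 0 where there is no reading), "fx", "fy", "cx", "cy" (pixels), "position" and "attitude" of the camera in the world. Camera axes: x right, y up, looking along -z (the intrinsics and any distortion apply to the point x, -y, -z); pixel columns grow to the right and rows downward; lengths in m; the calibration is good to about 2 mm. A picture is of the moment at which its call begins.
- arm.close_job(): hands the job in, once; it reports no verdict.
The state is a dict: "clock": time; "joint_positions": joint angles; "qvel": joint speeds; "tau": joint torques, N m; "tool_pos": TCP position; "tcp_rot": TCP orientation; "contact_force": force on the tool from outside, world axes, zero at the start; "ft_torque": the same for the moment, N m; "width": finger opening in m.
Only numpy, scipy, OpenCV 4.12 (cv2) and the standard library are available. Lean on these libraries where they do the work, as an engineer would, in place of code of your own. Each camera call takes 0.05 s, during which the arm holds its last target. There are 200 camera calls.

### The job

The sorting stand's seesaw gate is still tipped toward the orange tray. Press down its raised blue end with a fingertip until the gate rocks over its pivot and rests tipped toward the blue tray, then push the black finned attenuator forward along the white feed deck and off its far edge, so that it drops on the gate and slides by itself into the blue tray. Do not lift or carry the attenuator, do not touch the attenuator once it is on its way down to the tray, and leave the solder spool, the gold module and the small coupler where they are.

Things in the scene. Friction and masses are not known exactly. Their poses are not given: they have to be found in the camera images.
- sorter: Fixed sorting stand, on a T-shaped base plate 235 x 372 x 6 mm. Origin on the bench; x points away from the robot along the feed direction, y toward the blue tray, z up. White feed deck (top z = 120 mm) from x = -142 to -30, y = -42 to 42 mm, ends open; side guides 6 mm high, inner faces at y = +-37 mm. Beyond its far edge the gate, then a rear bearing plate at x = 78 mm, 98 mm high.
- gate (a joint): Seesaw gate's angle, rad: 0 level, +0.48 on its stop with the blue end down, -0.48 tipped to the orange tray (starts within 0.1 of this, settles there). Top-heavy: pressed past level it falls to the other stop and stays. About 1 N down at the raised end moves it. Its pivot runs along the stand's x at y = 0, z = 75 mm; its flat top face lies 20 mm above the pivot.
- gate_blue_end (a point): Place to press: on the gate's top face near its blue-striped end, 80 mm from the middle, x = 22 mm on the stand. 130 mm above the bench when raised, 95 level, 56 down. The gate is a slippery steel trough, 190 mm long (y), x = -28 to 72 mm, with a 20 mm lip along its rear edge; a fixed grey cheek (y = -102 to 102 mm, 116 mm high, x = -30 mm) walls its front edge.
- deck_edge (a point): Middle of the feed deck's far edge, on the deck's top, 120 mm above the bench; axes as the stand's. A part whose near side is pushed past this edge drops onto the gate, about 22 mm lower here.
- blue_tray (a point): Middle of the inner floor of the blue tray (106 x 106 mm inside), 9 mm above the bench; axes as the stand's. Walls reach 42 mm above the bench, the outermost one 72 mm. The tray spans y = 70 to 182 mm, x = -34 to 78 mm on the stand, under the gate's blue end.
- orange_tray (a point): The same for the orange tray, its mirror image at negative y.
- attenuator: Loose black finned coaxial attenuator, 20 mm (x) x 58 mm (y, its length) x 20 mm high, about 60 g; its finned body spans y = -22 to +19 mm. Origin at the centre of its underside. It waits on the feed deck, lying across it (length along the stand's y within about 0.12 rad), its origin 40 to 70 mm before the far edge.
- spool: Bystander: solder spool, 54 mm diameter, 40 mm tall, standing on the bench beside the deck on the blue side. Origin at the centre of its underside.
- module: Bystander: gold box-shaped module 56 x 85 x 35 mm with a black knob, on the bench beside the deck on the orange side. Origin at the underside.
- coupler: Bystander: small brass coaxial coupler 11 x 28 x 10 mm, lying in the orange tray. Origin at its underside.
Things that resemble listed ones, but are neither listed nor needed, are in the scene too. What is shaped like the attenuator but green or pink is not meant.

How it is judged:
By the outcome, as a careful person would: the job done as asked, in the order asked, and still so for the second after the job is handed in, with the robot touching nothing.
It also fails if it takes over 42 s, if anything falls off the work surface, if the arm or the gripper's body presses on something with over 40 N, if the wrist force passes 120 N, or if a joint passes its speed limit or range.

## Working session

There is one attempt and no reset: what is moved stays moved. The work goes in short steps, Python scripts to look and compute and a tool call to move; the robot and the scene stay as the last step left them, time stands still between calls to the robot, and variables do not carry over. Pictures are saved under pics/ and viewed, about 8 in all and at most 12, crops included, and the job is handed in when it is done.

Besides the shell and the picture viewer there is one more tool, called as a command line: name --argument value ..., lists and objects as JSON in quotes. send_rows: Moves the arm, as the interface text tells. Its arguments: {"type":"object","properties":{"rows":{"type":"array","items":{"type":"array","items":{"type":"array","items":{"type":"number"}}}}},"required":["rows"]}

```bash
mkdir -p pics; ls
cat > h.py <<'E'
import numpy as np, cv2
from station import arm, capture
def snap(n,f):
    c=capture(n); cv2.imwrite(f'pics/{f}.png',c['image'][:,:,::-1]); np.savez(f'{f}.npz',**c); return c
def cloud(c):
    z=c['z_map']; v,u=np.mgrid[:480,:640]
    p=np.stack([(u-c['cx'])/c['fx']*z,-(v-c['cy'])/c['fy']*z,-z],-1)
    w=p@np.array(c['attitude']).T+c['position']; w[z==0]=np.nan; return w
E
python3 - <<'E'
from h import *
for n in('scene','top'):
    c=snap(n,n+'0'); print(n,c['position'],c['attitude'],c['fx'],[k for k in c])
s=arm.get_state(); print(s['clock'],s['tool_pos'],s['tcp_rot'],s['width'],s['contact_force'])
E
```

```text
pics
scene [0.11399068 0.48668077 0.66890199] [[-0.7174374   0.45796634 -0.52492896]
 [-0.69651957 -0.48456327  0.52920594]
 [-0.01200279  0.74529543  0.66662633]] 462.1612833416306 ['image', 'z_map', 'fx', 'fy', 'cx', 'cy', 'position', 'attitude']
top [0.49199874 0.05964722 0.99622689] [[-0.02462957  0.99737189 -0.06813733]
 [-0.99950129 -0.02591488 -0.01804423]
 [-0.01976258  0.06765892  0.99751276]] 620.4582084716134 ['image', 'z_map', 'fx', 'fy', 'cx', 'cy', 'position', 'attitude']
0.1 [ 0.25823724 -0.623097    0.22960024] [[ 9.23804855e-01  3.82863043e-01 -6.92951737e-04]
 [ 3.82863669e-01 -9.23803500e-01  1.58287607e-03]
 [-3.41264931e-05 -1.72757464e-03 -9.99998507e-01]] 0.08729225740781094 [0.18279397 0.10111034 0.18887132]
```

View pics/scene0.png

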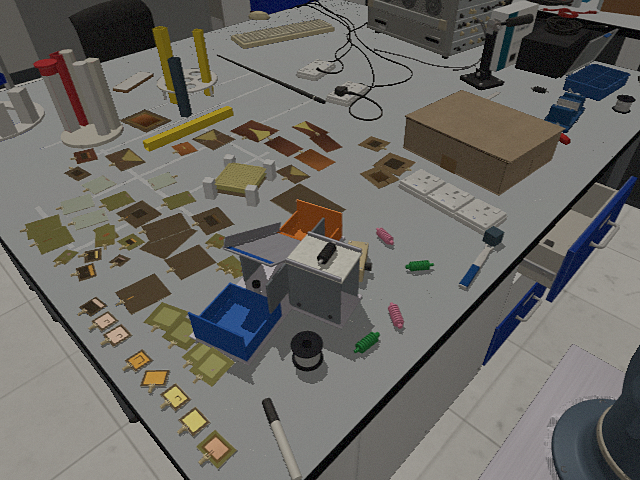

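View pics/top0.png

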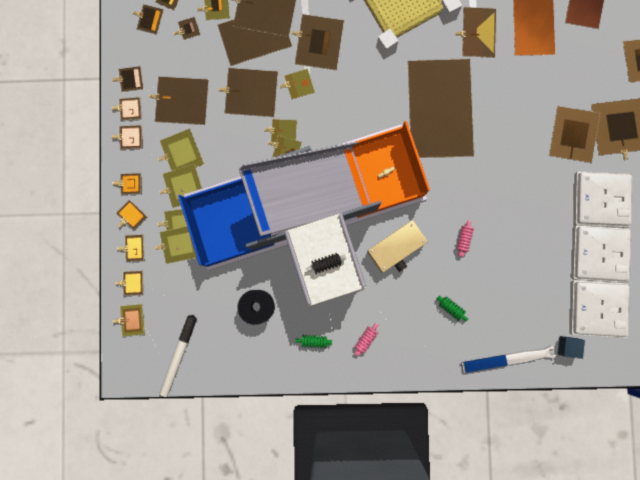

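The scene view shows the black attenuator on the deck at (326,252); in the top view it is at (326,263). The raised blue end is at about (255,205) in top, the blue tray at (218,222), orange tray at (395,170). Lookalikes, all lying on the bench in top: green (313,341) and (451,308), pink (366,340) and (465,238). I choose the black one on the deck.

Run:
```python
from h import *
c=dict(np.load('top0.npz')); w=cloud(c); im=c['image'].astype(int)
box=np.zeros((480,640),bool); box[195:320,270:375]=1
z=w[...,2]
white=box&(im.min(-1)>150)&(z>.105)&(z<.14)
P=w[white]; print('deck n',len(P),'z med',np.median(P[:,2]))
# ray-cast to plane z
def ray(u,v,h):
    d=np.array([(u-c['cx'])/c['fx'],-(v-c['cy'])/c['fy'],-1])@np.array(c['attitude']).T
    return c['position']+d*((h-c['position'][2])/d[2])
allp=box&(z>.112)&(z<.132)
m=cv2.morphologyEx(allp.astype(np.uint8),cv2.MORPH_OPEN,np.ones((9,9)))
m=(cv2.morphologyEx(white.astype(np.uint8),cv2.MORPH_CLOSE,np.ones((25,25))))
m=cv2.morphologyEx(m,cv2.MORPH_OPEN,np.ones((9,9)))
vu=np.argwhere(m); Q=np.array([ray(u,v,.12)[:2] for v,u in vu])
r=cv2.minAreaRect((Q*1000).astype(np.float32)); print('deck rect',r,cv2.boxPoints(r))
bk=box&(im.max(-1)<70)&(z>.122)&(z<.15)
bk=cv2.morphologyEx(bk.astype(np.uint8),cv2.MORPH_OPEN,np.ones((3,3)))
B=w[bk>0]; print('att n',len(B),'z',np.percentile(B[:,2],[5,50,95]),'med',np.median(B,0))
print(cv2.minAreaRect((B[:,:2]*1000).astype(np.float32)))
hsv=cv2.cvtColor(c['image'],cv2.COLOR_RGB2HSV)
roi=np.zeros((480,640),bool); roi[110:275,175:435]=1
for n,lo,hi in(('blue',100,125),('orange',5,18)):
    k=roi&(hsv[...,0]>=lo)&(hsv[...,0]<=hi)&(hsv[...,1]>150)
    fl=k&(z<.016); F=w[fl]; print(n,'floor',len(F),np.median(F,0),(F.min(0)+F.max(0))/2)
    hiP=w[k&(z>.085)] ; print(' high', len(hiP), hiP.mean(0) if len(hiP) else '')
    rim=w[k&(z>.03)&(z<.08)]; print(' rim rect',cv2.minAreaRect((rim[:,:2]*1000).astype(np.float32)))
cv2.imwrite('pics/crop.png',cv2.resize(c['image'][110:320,170:440,::-1],None,fx=2.9,fy=2.8,interpolation=cv2.INTER_CUBIC))
```

```text
deck n 4890 z med 0.12059253065954201
deck rect ((554.8079833984375, 87.50672912597656), (166.6483612060547, 103.68061065673828), 16.97702980041504) [[459.97815  112.758255]
 [490.2517    13.59584 ]
 [649.6378    62.255203]
 [619.36426  161.41762 ]]
att n 286 z [0.13468901 0.1387414  0.1419177 ] med [0.52420852 0.06853151 0.1387414 ]
((524.5182495117188, 68.14279174804688), (15.562244415283203, 38.448570251464844), 18.124204635620117)
blue floor 3586 [0.59913505 0.23099887 0.00952727] [0.59820864 0.22519659 0.00999907]
 high 456 [0.61512921 0.1648811  0.13261624]
 rim rect ((597.6563720703125, 221.7085418701172), (112.622314453125, 110.93400573730469), 16.52613639831543)
orange floor 3158 [ 0.67811991 -0.03155807  0.00976867] [0.68356222 0.02107835 0.00774559]
 high 2 [ 0.60823795 -0.0109176   0.0982531 ]
 rim rect ((669.5269775390625, -20.165985107421875), (112.97228240966797, 111.60235595703125), 16.282194137573242)
```

View pics/crop.png

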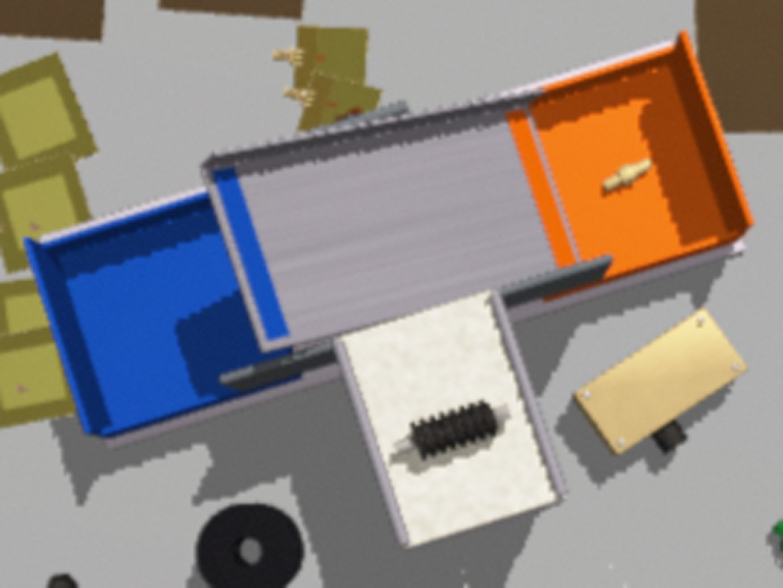

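Checks agree: tray spacing is 252 mm (nominal 252), deck z is 120.6 mm, and the attenuator top is 20 mm above the deck and 62 mm before the edge. Stand origin is about (0.6125, 0.0945) with yaw 16.5°. The crop confirms a black finned part with silver ends, and the gate tipped to orange. I'll move to the blue end with the fingers closed.

send_rows --rows '[[[0,0.3,-0.28,0,0],[0,0.9,-0.83,0,0.1],[0,1.6,-1.5,0,0.2],[0,2.4,-2.2,0,0.3],[0,3.2,-2.95,0,0.4],[0,4.0,-3.7,0,0.5],[0,4.8,-4.45,0,0.6],[0,5.6,-5.2,0,0.7],[0,6.4,-5.9,0,0.8],[0,7.2,-6.65,0,0.9],[0,8.0,-7.4,0,1.0],[0,8.0,-7.4,0,1.0]]]'

```text
clock: 1.3
tool_pos: [0.4431, -0.2198, 0.2308]
tcp_rot: [[0.955, 0.296, 0.001], [0.296, -0.955, 0.003], [0.002, -0.002, -1.0]]
contact_force: [1.3, 0.7, 0.1]
width: 0.0026
```

```bash
cat >> h.py <<'E'
O=np.array([.6125,.0945]); yw=np.arctan2(.285,.9585)
def to(sx,sy,tipz):
    s=arm.get_state(); R=np.array(s['tcp_rot']); p=np.array(s['tool_pos'])
    g=np.array([*(O+np.array([[np.cos(yw),-np.sin(yw)],[np.sin(yw),np.cos(yw)]])@np.array([sx,sy])/1e3),tipz/1e3+.008])
    print('t',s['clock'],'p',p.round(4),'yaw err deg',np.degrees(np.arctan2(R[1,0],R[0,0])-yw).round(2),'F',np.round(s['contact_force'],1),'w',s['width'])
    print('units',(R.T@(g-p)/.04).round(3))
E
python3 -c "
from h import *
to(22,58,160)"
```

```text
t 1.3 p [ 0.4431 -0.2198  0.2308] yaw err deg 0.64 F [1.3 0.7 0.1] w 0.0026088794057382036
units [ 6.933 -7.693  1.601]
```

send_rows --rows '[[[0,0.3,-0.35,0,0],[0,1.0,-1.1,0,0],[0,1.8,-2.0,0,0],[0,2.6,-2.85,0,0],[0,3.4,-3.75,0,0],[0,4.2,-4.6,0,0],[0,5.0,-5.5,0,0],[0,5.8,-6.4,0,0],[0,6.5,-7.2,0.3,0],[0,6.93,-7.69,0.8,0],[0,6.93,-7.69,1.4,0],[0,6.93,-7.69,1.4,0]]]'

```text
clock: 2.5
tool_pos: [0.6161, 0.1462, 0.1707]
tcp_rot: [[0.958, 0.286, -0.008], [0.286, -0.958, -0.002], [-0.008, -0.0, -1.0]]
contact_force: [0.1, -1.4, -1.2]
width: 0.0
```

```bash
python3 -c "
from h import *
to(22,58,82)"
```

```text
t 2.5 p [0.6161 0.1462 0.1707] yaw err deg 0.08 F [ 0.1 -1.4 -1.2] w 3.319084187265606e-05
units [ 0.112 -0.237  2.016]
```

send_rows --rows '[[[0,0,0,0.2,0],[0,0,0,0.4,0],[0,0,0,0.6,0],[0,0,0,0.8,0],[0,0,0,1.0,0],[0,0,0,1.2,0],[0,0,0,1.4,0],[0,0,0,1.6,0],[0,0,0,1.8,0],[0,0,0,2.0,0],[0,0,0,2.15,0],[0,0,0,2.15,0]]]'

```text
clock: 3.7
tool_pos: [0.6183, 0.1456, 0.0872]
tcp_rot: [[0.959, 0.284, -0.002], [0.284, -0.959, -0.001], [-0.002, 0.0, -1.0]]
contact_force: [0.4, -1.8, 0.4]
width: 0.0004
```

send_rows --rows '[[[0,0,0,0,0],[0,0,0,-0.3,0],[0,0,0,-0.9,0],[0,0,0,-1.6,0],[0,0,0,-2.2,0],[0,0,0,-2.8,0],[0,0,0,-3.0,0],[0,0,0,-3.0,0]]]'

```text
clock: 4.5
tool_pos: [0.62, 0.1464, 0.2107]
tcp_rot: [[0.959, 0.284, 0.004], [0.284, -0.959, 0.001], [0.004, 0.0, -1.0]]
contact_force: [-0.3, 1.0, 0.3]
width: 0.0
```

Run:
```python
from h import *
snap('scene','scene1')
c=snap('top','top1'); to(-122,-1.5,180)
```

```text
t 4.6 p [0.6186 0.1458 0.2079] yaw err deg -0.05 F [ 0.5 -0.2  0.7] w 0.0010715227646658741
units [-3.559  1.226  0.502]
```

View pics/scene1.png

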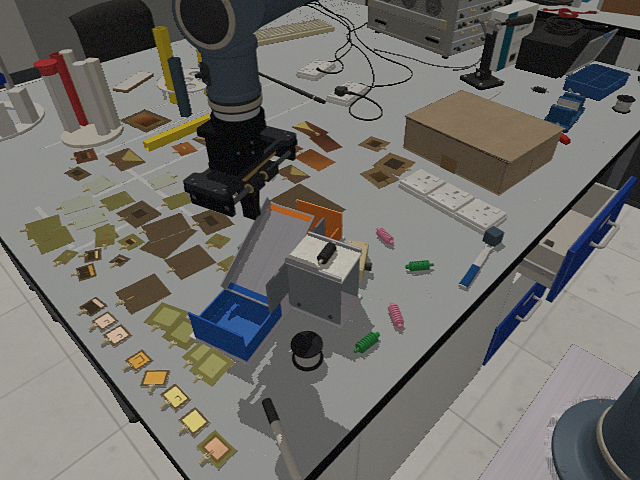

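The scene view shows the gate now tipped to blue, its end in the blue tray at (250,285). The attenuator is still on the deck at (326,252) and the arm is clear. I'll move behind the attenuator.

send_rows --rows '[[[8,-0.3,0.1,0,0],[8,-0.9,0.3,0,0],[8,-1.6,0.55,0.1,0],[8,-2.3,0.8,0.2,0],[8,-3.0,1.03,0.4,0],[8,-3.4,1.17,0.5,0],[8,-3.56,1.23,0.5,0],[8,-3.56,1.23,0.5,0],[8,-3.56,1.23,0.5,0],[8,-3.56,1.23,0.5,0]]]'

```text
clock: 5.6
tool_pos: [0.4974, 0.0592, 0.1887]
tcp_rot: [[0.959, 0.285, 0.001], [0.285, -0.959, 0.001], [0.001, -0.0, -1.0]]
contact_force: [-0.2, -0.3, -0.1]
width: 0.0082
```

Run:
```python
from h import *
to(-122,-1.5,125); to(-122,-1.5,125)
```

```text
t 5.6 p [0.4974 0.0592 0.1887] yaw err deg -0.0 F [-0.2 -0.3 -0.1] w 0.00823442401414079
units [-0.042  0.012  1.393]
t 5.6 p [0.4974 0.0592 0.1887] yaw err deg -0.0 F [-0.2 -0.3 -0.1] w 0.00823442401414079
units [-0.042  0.012  1.393]
```

send_rows --rows '[[[8,-0.04,0,0.2,0],[8,-0.04,0,0.5,0],[8,-0.04,0,0.8,0],[8,-0.04,0,1.05,0],[8,-0.04,0,1.2,0],[8,-0.04,0,1.3,0],[8,-0.04,0,1.36,0],[8,-0.04,0,1.36,0],[8,-0.04,0,1.36,0]]]'

```text
clock: 6.5
tool_pos: [0.4953, 0.058, 0.1345]
tcp_rot: [[0.959, 0.284, 0.001], [0.284, -0.959, 0.0], [0.001, 0.0, -1.0]]
contact_force: [0.7, 0.3, 0.5]
width: 0.008
```

Run:
```python
from h import *
to(-60,-1.5,126)
c=snap('scene','scene2'); cv2.imwrite('pics/s2.png',cv2.resize(c['image'][170:370,190:400,::-1],None,fx=3,fy=3,interpolation=cv2.INTER_CUBIC))
```

```text
t 6.5 p [0.4953 0.058  0.1345] yaw err deg -0.05 F [0.7 0.3 0.5] w 0.008000907776735648
units [ 1.568 -0.003  0.013]
```

View pics/s2.png

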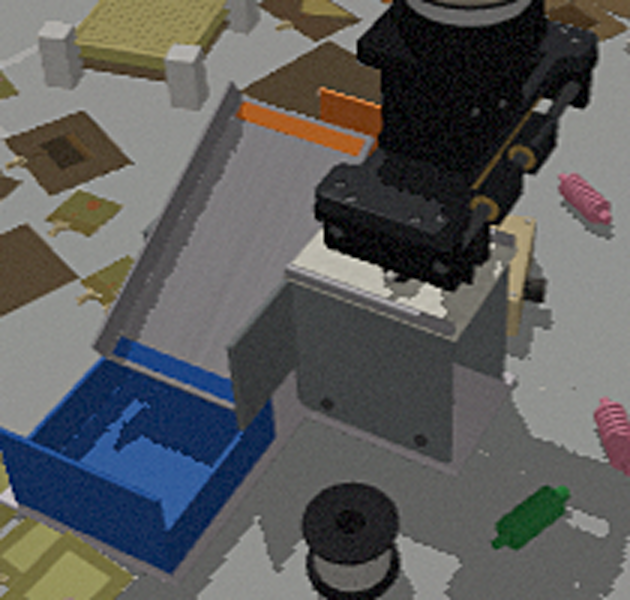

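The crop shows the fingers on the deck just behind the attenuator (its silver end is visible at (400,280)). The gate is tipped to blue and its trough is empty. I'll push.

send_rows --rows '[[[8,0.08,0,0,0],[8,0.18,0,0,0],[8,0.3,0,0,0],[8,0.43,0,0,0],[8,0.56,0,0,0],[8,0.69,0,0,0],[8,0.82,0,0,0],[8,0.95,0,0,0],[8,1.08,0,0,0],[8,1.18,0,0,0],[8,1.24,0,0,0],[8,1.24,0,0,0]]]'

```text
clock: 7.75
tool_pos: [0.5431, 0.0722, 0.1341]
tcp_rot: [[0.959, 0.284, 0.001], [0.284, -0.959, 0.0], [0.001, -0.0, -1.0]]
contact_force: [-0.6, 0.4, 0.1]
width: 0.0082
```

Run:
```python
from h import *
to(-39.5,-1.5,126)
c=snap('scene','scene3'); 
t=snap('top','top3')
a=cv2.resize(c['image'][210:300,270:380],(550,450),interpolation=cv2.INTER_CUBIC)
cv2.imwrite('pics/s3.png',a[:,:,::-1])
```

```text
t 7.75 p [0.5431 0.0722 0.1341] yaw err deg -0.05 F [-0.6  0.4  0.1] w 0.008245656198910828
units [ 0.835 -0.002  0.004]
```

View pics/s3.png

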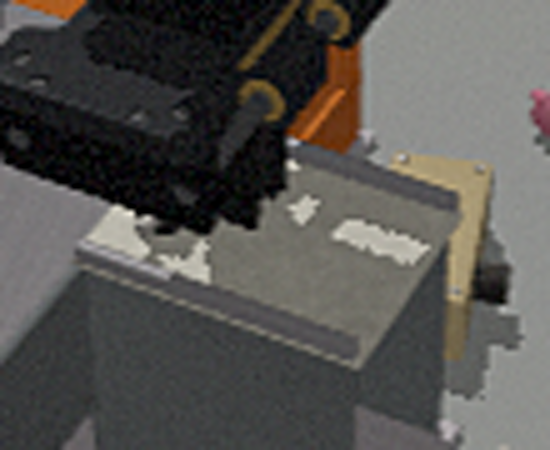

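The crop shows the attenuator's silver end at (165,240), still square against the fingers near the edge. I'll give it one brisk last push off the edge and back away at once.

send_rows --rows '[[[8,0.06,0,0,0],[8,0.18,0,0,0],[8,0.42,0,0,0],[8,0.84,0,0,0],[8,0.84,0,0,0],[8,0.5,0,0,0],[8,0.1,0,0,0],[8,-0.3,0,0,0],[8,-0.6,0,0,0],[8,-0.6,0,0,0]]]'

```text
clock: 8.85
tool_pos: [0.5182, 0.0646, 0.1341]
tcp_rot: [[0.959, 0.284, -0.001], [0.284, -0.959, -0.001], [-0.001, 0.001, -1.0]]
contact_force: [-0.2, -0.3, 0.2]
width: 0.0078
```

Run:
```python
from h import *
to(-120,-1.5,200)
c=snap('scene','scene4'); t=snap('top','top4')
a=cv2.resize(c['image'][160:370,180:400],(420,400)); b=cv2.resize(t['image'][110:320,170:440],(380,400))
cv2.imwrite('pics/s4.png',np.hstack([a,b])[:,:,::-1])
```

```text
t 8.85 p [0.5182 0.0646 0.1341] yaw err deg -0.07 F [-0.2 -0.3  0.2] w 0.007798419414093999
units [-0.528 -0.005 -1.847]
```

View pics/s4.png

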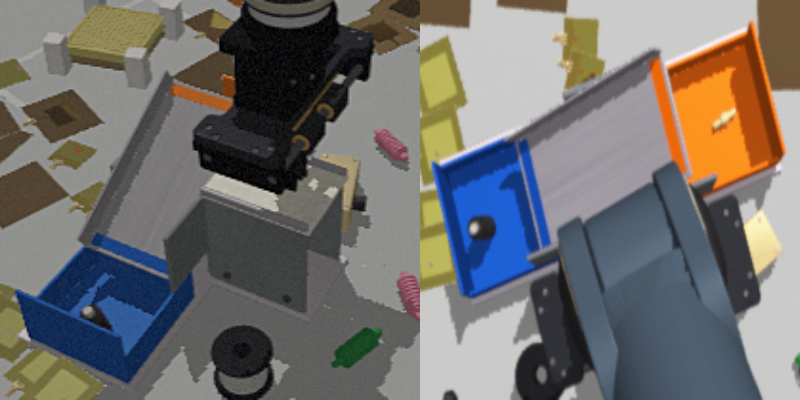

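The attenuator is in the blue tray: scene crop (95,318), top crop (482,228). The gate is still tipped to blue and the coupler is in the orange tray. I'll lift away and check that everything has settled.

send_rows --rows '[[[8,0,0,-0.3,0],[8,0,0,-0.8,0],[8,0,0,-1.4,0],[8,0,0,-2.0,0],[8,0,0.5,-2.5,0],[8,0,1.2,-2.8,0],[8,0,2.0,-2.8,0],[8,0,2.8,-2.8,0],[8,0,3.6,-2.8,0],[8,0,4.4,-2.8,0],[8,0,5.0,-2.8,0],[8,0,5.0,-2.8,0]]]'

```text
clock: 10.15
tool_pos: [0.5775, -0.1313, 0.2467]
tcp_rot: [[0.961, 0.278, 0.001], [0.278, -0.961, -0.002], [0.001, 0.002, -1.0]]
contact_force: [-0.3, -0.1, -0.9]
width: 0.0082
```

Run:
```python
from h import *
to(0,0,200)
c=snap('scene','scene5'); t=snap('top','top5')
a=cv2.resize(c['image'][160:370,180:400],(420,400)); b=cv2.resize(t['image'][110:350,170:440],(380,400))
cv2.imwrite('pics/s5.png',np.hstack([a,b])[:,:,::-1])
```

```text
t 10.15 p [ 0.5775 -0.1313  0.2467] yaw err deg -0.43 F [-0.3 -0.1 -0.9] w 0.008188174888985253
units [ 2.408 -5.181  0.959]
```

View pics/s5.png

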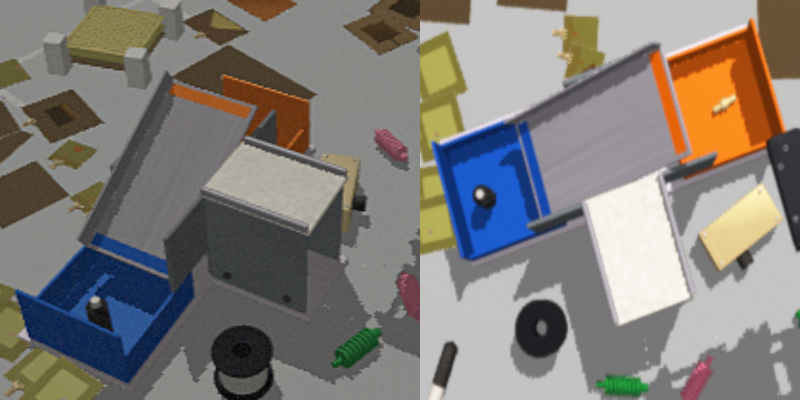

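The attenuator stands on end in the tray, at (98,310) in the scene crop and (484,196) in the top crop. Next I'll check that it is stable and that the bystanders are unmoved.

send_rows --rows '[[[8,0,0,0,0],[8,0,0,0,0],[8,0,0,0,0],[8,0,0,0,0],[8,0,0,0,0],[8,0,0,0,0],[8,0,0,0,0],[8,0,0,0,0],[8,0,0,0,0],[8,0,0,0,0],[8,0,0,0,0],[8,0,0,0,0]]]'

```text
clock: 11.45
tool_pos: [0.5764, -0.1266, 0.2461]
tcp_rot: [[0.959, 0.284, 0.0], [0.284, -0.959, -0.0], [0.0, 0.0, -1.0]]
contact_force: [0.3, 0.3, 0.2]
width: 0.0077
```

Run:
```python
from h import *
t=snap('top','top6'); snap('scene','scene6')
for f in('top0','top5','top6'):
    c=dict(np.load(f+'.npz')); w=cloud(c); im=c['image'].astype(int); hsv=cv2.cvtColor(c['image'],cv2.COLOR_RGB2HSV); z=w[...,2]
    def med(m,n,r):
        k=np.zeros((480,640),bool); k[r[0]:r[1],r[2]:r[3]]=1; q=w[m&k]; print(f,n,len(q),np.nanmedian(q,0).round(4) if len(q) else '', 'zmax',np.nanmax(q[:,2]).round(3) if len(q) else '')
    med((im.max(-1)<70)&(z>.03),'spool',(285,330,232,282))
    med((hsv[...,0]>15)&(hsv[...,0]<32)&(hsv[...,1]>60)&(z>.028)&(z<.05),'module',(215,275,365,430))
    med((hsv[...,0]>18)&(hsv[...,0]<35)&(z<.03),'coupler',(160,185,370,400))
    if f!='top0': med((hsv[...,1]<110)&(z>.03)&(z<.08),'att',(190,255,195,235))
a,b=[np.load(f+'.npz')['image'][280:350,215:300].astype(int) for f in('scene5','scene6')]
print('scene diff tray',np.abs(a-b).mean(),np.abs(a-b).max())
s=arm.get_state(); print(s['clock'],s['contact_force'])
b=cv2.resize(np.load('scene6.npz')['image'][260:360,180:290],(660,600),interpolation=cv2.INTER_CUBIC); cv2.imwrite('pics/s6.png',b[:,:,::-1])
```

```text
top0 spool 856 [0.4629 0.1813 0.0404] zmax 0.046
top0 module 1463 [ 0.5519 -0.0412  0.0347] zmax 0.041
top0 coupler 52 [ 0.6723 -0.0293  0.0178] zmax 0.023
top5 spool 842 [0.4635 0.1815 0.0405] zmax 0.046
top5 module 1436 [ 0.5513 -0.0406  0.0348] zmax 0.04
top5 coupler 59 [ 0.672  -0.0292  0.0179] zmax 0.022
top5 att 133 [0.587  0.2391 0.0485] zmax 0.072
top6 spool 840 [0.4632 0.1811 0.0404] zmax 0.046
top6 module 1434 [ 0.5513 -0.0409  0.0347] zmax 0.041
top6 coupler 60 [ 0.6726 -0.0291  0.018 ] zmax 0.023
top6 att 135 [0.5872 0.2392 0.0489] zmax 0.072
scene diff tray 4.036806722689076 32
11.55 [-0.31118616 -0.2688816   0.89061764]
```

View pics/s6.png

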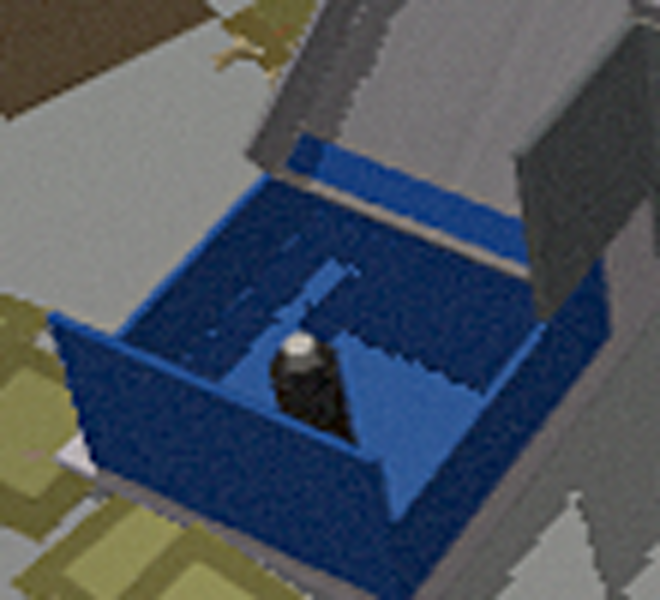

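It is at rest in the blue tray, standing on end at (305,385) in this crop. Its position hasn't changed over 1.3 s, so I'll hand in.

```bash
python3 -c "
from h import *
print(arm.close_job())"
```

```text
the job is handed in; nothing more can be done
None
```

The job is done and handed in at about 11.5 s of the 42 s allowed. I pressed the gate's raised blue end down with closed fingertips until it rocked over and stayed tipped to the blue tray. I then pushed the black attenuator along the deck and off its far edge. It dropped on the gate and slid into the blue tray without being touched again, and I backed the arm away.

**Last checks:**
- **Attenuator:** it is inside the blue tray and did not move between views 1.3 s apart. It ended up standing on one end rather than lying flat.
- **Gate:** it still rests tipped to blue.
- **Bystanders:** the spool, gold module and coupler are all within 1 mm of where they started.
- **Arm:** it is clear of everything, and the wrist force readings I took stayed under 2 N.

No check failed or disagreed.

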